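# Stage a culture dish, then unlatch the chamber gate and hold it open

### The job

I want to load the large dish into the small dish chamber, so please get it ready: slide the dish along the desk, without lifting it, until it lies wholly on the round mat in front of the chamber, and let go of it. Then squeeze the two catches on the chamber's roof all the way, first the outer one (at the handle end of the gate), then the inner one (towards the hinge), and swing the gate out past its detent to wide open, about square to the chamber's front or a little short of it. Finish while still holding the gate wide open; leave the dish on the mat and the bottle, timer and tape alone.

Things in the scene. Friction and masses are not known exactly. Their poses are not given: they have to be found in the camera images.
- dish: Clear flat round plastic dish with lid, 60 mm diameter, 14 mm high, about 20 g, loose on the desk. Origin: centre of its underside.
- mat_center (a point): Centre of the dark round mat, 90 mm diameter, lying flush with the desk (no step), fixed. The dish lies wholly on it when its centre is within 15 mm of this point.
- chamber: Aluminium dish chamber with clear roof window, 110 mm deep (x), 200 wide (y), 98 high to its roof, fixed. Origin: centre of its underside; x points away from the gate (the gate is its -x face), y along the gate from hinge to free end, z up. An apron 12 mm high juts 67 mm out before the hinge end (y -100 to -36 mm) with the detent ball.
- outer_catch (a point): Middle of the outer catch (nearer the gate's free end), 22 mm above the roof, axes as the chamber's. Two upright flat ears, 24 mm wide (x), 8 thick (y), tops 134 mm above the desk: outer face of the fixed dark ear 20 mm from here towards +y, of the sliding bright ear 20 mm towards -y. Squeeze these faces together along y. 37 mm is clear beside each ear.
- inner_catch (a point): Middle of the inner catch (nearer the hinge), built and measured just like the outer one, 78 mm along -y from it.
- catch_outer (a joint): Travel (m) of the outer catch's bright ear towards its fixed dark ear: 0 to 0.0015 at the start (latched), 0.010 fully squeezed at its stop (span over both ears 40 mm, then 30). About 4 N of friction, no spring: it stays where left. From the ear an arm reaches forward to a nose that hooks in front of the gate and lets it go from about 0.007.
- catch_inner (a joint): Travel of the inner catch's sliding ear in m, just as the outer one.
- gate_handle (a point): The gate's handle: an upright round dark post, 14 mm diameter, standing 28 mm in front of the gate near its free end. This point: on its axis, 120 mm above the desk; the post's top is 25 mm higher, and its upper 55 mm are free all round (two brackets to the gate lie 80 mm above the desk and lower). Its axes turn with the gate.
- gate: The gate: framed clear panel with its handle, 180 mm wide, 62 mm high, 8 mm thick. Origin: on the hinge axis at desk height; its y axis runs along the gate to its free end, z up.
- gate_hinge (a point): Point on the gate's vertical hinge axis, 120 mm above the desk. The handle moves round it on a circle of about 157 mm radius, first towards -x of the chamber (out towards the robot), then towards -y.
- gate_angle (a joint): Gate angle (rad): 0 shut, 1.57 square to the chamber's front, 1.75 at its stop; opening is anticlockwise from above. A light spring always pulls it shut (about 1 N at the handle); a sprung ball between about 0.65 and 0.95 takes about 5 N at the handle to ride over; let go beyond it, the gate falls back to about 0.95. Wide open is 1.3 or more. Top edge 88 mm above the desk, keepers on it 110 mm.
- medium_bottle: Bystander: clear bottle with a cap, 42 mm diameter, 90 mm high. Origin: centre of its underside.
- timer: Bystander: pale digital timer, 60x64x18 mm, lying flat. Origin: centre of its underside.
- tape_roll: Bystander: roll of tape, 56 mm diameter, 13 mm high, lying flat. Origin: centre of its underside.

How it is judged:
By the outcome, as a careful person would: the job done as asked, in the order asked, and still so for the second after the job is handed in, while the arm keeps its last pose, push and grip.
It also fails if it takes over 64 s, if anything falls off the work surface, if the arm or the gripper's body presses on something with over 40 N, if the wrist force passes 120 N, or if a joint passes its speed limit or range.

### The arm

A 6-joint arm with a two-finger parallel gripper is mounted at the origin on a cart in front of the work surface, level with it; the furniture and walls round the work are solid. World frame = base frame: x ahead of the robot, y to its left, z up, the work surface at z = 0. Lengths are in m, angles in rad, forces in N, time in s.
With the tool pointing down it reaches from about 0.35 to 0.875 m from the base axis. Payload 4.2 kg.
Tool frame: the origin (TCP) lies midway between the tips of the shut fingers; the grasp point (between the pads) lies 19 mm behind it; z points along the fingers, y is the line along which they close (so a half turn about z gives the same grasp; the last joint's range is limited). The gripper opens to 85 mm and grips with 20 to 120 N. Pads are 22 mm wide; open, the fingers measure 114 mm over their backs; the gripper's body (76 mm by 85 mm) begins 54 mm behind the grasp point. The pads swing forward as they close: fully open they stand 13 mm farther back than shut.
Start: joints at [1.469, 0.385, 0.008, 0, -1.194, -0.259], TCP at [0.221, 0.585, 0.231] pointing down, gripper open.
Joint ranges: [-3.14, 3.14], [-1.21, 2.06], [-1.07, 1.41], [-3.16, 2.05], [-2.99, -0.16], [-3.1, 3.1]. Speed limits (rad/s): [2.79, 2.79, 3.14, 3.14, 3.14, 3.14].

### API

Orientations are given as a unit quaternion [w, x, y, z].
In Python, from workcell import read_state, eyes, order gives the robot as it stands.
- The arm moves only by the tool drive_tool, never from a script. Its arguments are lists of equal length, an entry for each row: "dp": the shift along the tool's x, y, z in units of 40 mm (1.0 is 40 mm), a list of three; "twist": the turn about the tool's z in units of 6 degrees (1.0 is 6 degrees); "jaw": the opening, from 0 (shut) to 1 (fully open). A call has 1 to 20 rows; each row shifts and turns the commanded pose from where the row before left it, along the tool's axes as they then stand; what a row does not reach is not made up. A row lasts 1/10 s, in which the tool goes at most 50 mm and 8.59 degrees, less where a joint would pass 70% of its speed; a pose out of reach is approached as far as the arm can. A call is refused whole if a number of a shift passes 1 or a number of a turn 1, either way. A call with a gripper value outside its range is refused whole. The fingers move at their own pace and stop on an object; the grip force is fixed at half the most. Time passes only in rows, so rows that do not move let the fingers close. It gives the time, the measured TCP pose, the force, the opening and the grip force at its end, in the units of the state.
- read_state(): the state, without advancing time (a new reading comes with each control period).
- eyes.grab_frame(name): name is "scene" or "top"; returns (picture, depth): 400x640x3 uint8, red, green, blue; 400x640 float32, m along the optical axis (not along the pixel's ray), 0 where there is no reading.
- eyes.get_calibration(name): a dict with "K" (3x3 intrinsics, pixels), "dist" ([k1, k2, p1, p2, k3] as OpenCV has them; the pictures are not rectified), "origin" and "attitude" of the camera in the world. Camera axes: x right, y down, z forward; pixel columns grow to the right and rows downward; lengths in m; the calibration is good to about 2 mm. A picture is of the moment at which its call begins. get_calibration takes no time and is no camera call.
- order.close_job(): hands the job in; it is judged then, once.
The state is a dict: "time_s": time; "q": joint angles; "joint_velocities": joint speeds; "joint_efforts": joint torques, N m; "tcp_pos": TCP position; "orientation": TCP orientation; "force": force on the tool from outside, world axes, zero at the start; "wrist_torque": the same for the moment, N m; "gripper_width": finger opening in m; "grasp_force": force on a finger pad.
Only numpy, scipy, OpenCV 4.12 (cv2) and the standard library are available. Lean on these libraries where they do the work, as an engineer would, in place of code of your own. Each camera call takes 0.05 s, during which the arm holds its last target. There are 200 camera calls.

## Working session

There is one attempt and no reset: what is moved stays moved. The work goes in short steps, Python scripts to look and compute and a tool call to move; the robot and the scene stay as the last step left them, time stands still between calls to the robot, and variables do not carry over. Pictures are saved under pics/ and viewed, at most 10 in all, crops included, and the job is handed in when it is done.

Besides the shell and the picture viewer there is one more tool, called as name([rows], argument=value, ...), one row to a line, values as JSON. drive_tool: Moves the arm, as the interface text tells. Its arguments: {"type":"object","properties":{"dp":{"type":"array"},"twist":{"type":"array"},"jaw":{"type":"array"}},"required":["dp","twist","jaw"]}

```bash
ls; mkdir -p pics; cat > h.py <<'E'
import numpy as np, cv2
from workcell import read_state, eyes, order
from scipy.spatial.transform import Rotation as R
def cam(n):
    c=eyes.get_calibration(n); K=np.array(c["K"],float); d=np.array(c["dist"],float)
    a=np.array(c["attitude"],float)
    M=a if a.shape==(3,3) else R.from_quat(np.r_[a[1:],a[0]]).as_matrix()
    return K,d,M,np.array(c["origin"],float)
def ray(n,uv):
    K,d,M,o=cam(n); p=cv2.undistortPoints(np.array(uv,float).reshape(-1,1,2),K,d)[:,0]
    return np.c_[p,np.ones(len(p))]@M.T,o
def onz(n,uv,z):
    r,o=ray(n,uv); return o+r*((z-o[2])/r[:,2:3])
def cloud(n,dep):
    h,w=dep.shape; u,v=np.meshgrid(np.arange(w),np.arange(h))
    r,o=ray(n,np.c_[u.ravel(),v.ravel()]); P=o+r*dep.reshape(-1,1)
    P[dep.ravel()==0]=np.nan
    return P.reshape(h,w,3)
def proj(n,P):
    K,d,M,o=cam(n); q=(np.array(P,float).reshape(-1,3)-o)@M
    return cv2.projectPoints(q,np.zeros(3),np.zeros(3),K,d)[0][:,0]
E
python3 - <<'E'
from h import *
for n in("scene","top"):
    p,d=eyes.grab_frame(n); np.savez("f0_"+n,p=p,d=d)
    cv2.imwrite(f"pics/0{n}.png",p[:,:,::-1]); print(n,eyes.get_calibration(n))
print(read_state())
E
```

```text
pics
scene {'K': array([[426.18767245,   0.        , 326.75214631],
       [  0.        , 426.18767245, 199.10813536],
       [  0.        ,   0.        ,   1.        ]]), 'dist': array([0.02874266, 0.        , 0.        , 0.        , 0.        ]), 'origin': array([ 0.18336609, -0.54450377,  0.87412721]), 'attitude': array([-0.37323193,  0.90029734, -0.20290162,  0.09483435])}
top {'K': array([[443.29578546,   0.        , 316.62238591],
       [  0.        , 443.29578546, 203.63933639],
       [  0.        ,   0.        ,   1.        ]]), 'dist': array([-0.07741222,  0.        ,  0.        ,  0.        ,  0.        ]), 'origin': array([0.46966115, 0.15470332, 1.1588238 ]), 'attitude': array([-0.03376297,  0.71502589, -0.6981301 ,  0.01457415])}
{'time_s': 0.1, 'q': array([ 1.46858955e+00,  3.85484629e-01,  6.75636510e-03, -4.09730003e-04,
       -1.19400156e+00, -2.58598116e-01]), 'joint_velocities': array([-0.00028609, -0.00102613,  0.00276179,  0.00221902,  0.00106785,
       -0.00221101]), 'joint_efforts': array([-4.77603244e-04, -3.93319809e+01,  1.88928258e+01,  4.19791013e+00,
       -2.60210356e-03,  5.01220313e-06]), 'tcp_pos': array([0.22044979, 0.58427347, 0.23032933]), 'orientation': array([ 9.78668034e-04,  9.83757525e-01, -1.79499754e-01, -1.14320199e-04]), 'force': array([-0.15248996,  1.08188092,  0.82293579]), 'wrist_torque': array([ 0.02314523, -0.04526485, -0.01255527]), 'grasp_force': 0.0, 'gripper_width': 0.08530587070672063}
```

View pics/0scene.png

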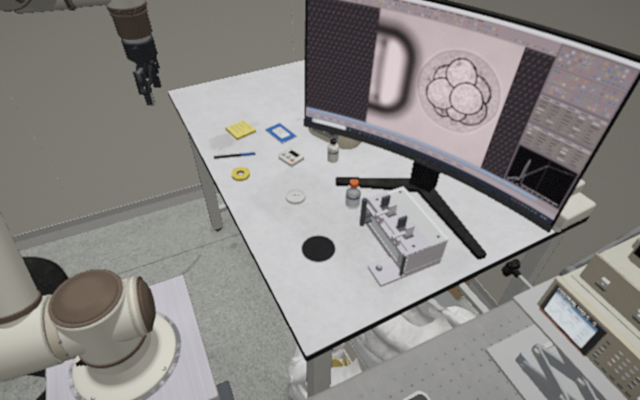

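View pics/0top.png

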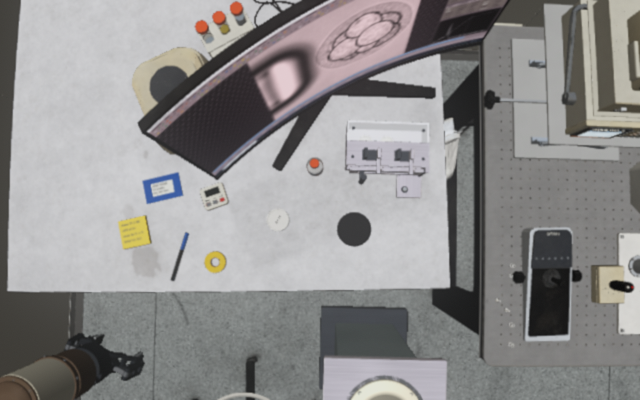

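The top view shows the dish near (277,219), the mat at (354,229), the chamber around (388,148), the handle at about (362,179) and the bottle at (315,165). Next I'll measure these.

```bash
python3 - <<'E'
from h import *
f=np.load("f0_top.npz");p,d=f["p"],f["d"];P=cloud("top",d)
g=p.astype(int).sum(2)
# mat
m=(g<200);m[:, :330]=0;m[:,380:]=0;m[:205]=0;m[255:]=0
ys,xs=np.nonzero(m);c=[xs.mean(),ys.mean()];print("mat",c,onz("top",[c],0),len(xs))
print("dish approx",onz("top",[[277.5,219.5]],0.014), "bottle",onz("top",[[314.5,164]],0.09))
crop=p[108:208,330:440];cv2.imwrite("pics/c1.png",cv2.resize(crop[:,:,::-1],None,fx=5,fy=5,interpolation=cv2.INTER_CUBIC)) 
dc=p[195:245,250:305].astype(float);dc=np.clip((dc-150)*2.4,0,255).astype(np.uint8)
cv2.imwrite("pics/c2.png",cv2.resize(dc[:,:,::-1],None,fx=7,fy=7,interpolation=cv2.INTER_CUBIC))
s=np.load("f0_scene.npz")["p"][180:290,340:460];cv2.imwrite("pics/c3.png",cv2.resize(s[:,:,::-1],None,fx=5,fy=5,interpolation=cv2.INTER_CUBIC))
Z=P[:,:,2]
for lo,hi in((.02,.07),(.08,.094),(.094,.104),(.104,.115),(.115,.128),(.128,.15)):
    q=P[(Z>lo)&(Z<hi)&(P[:,:,0]<.75)&(P[:,:,0]>.4)&(P[:,:,1]<.2)&(P[:,:,1]>-.2)]
    print(lo,hi,len(q),q.min(0) if len(q) else 0,q.max(0) if len(q) else 0)
r=(Z[100:205:3,340:436:4]*1000)
for i,row in enumerate(r): print(100+3*i,*[("%d"%v if v==v else "-") for v in row])
E
```

```text
mat [np.float64(353.7412935323383), np.float64(228.8644278606965)] [[0.48497821 0.08873704 0.        ]] 804
dish approx [[0.50418946 0.28712155 0.014     ]] bottle [[0.63909935 0.19220753 0.09      ]]
0.02 0.07 446 [ 0.58741693 -0.08105841  0.02003584] [0.74547734 0.19996417 0.06912235]
0.08 0.094 412 [ 0.59705905 -0.0828904   0.08009923] [0.7473719  0.19854152 0.09399669]
0.094 0.104 3307 [ 0.59916602 -0.0848675   0.09400802] [0.74968018 0.18357069 0.10397271]
0.104 0.115 83 [ 0.59713701 -0.04616609  0.10401039] [0.74386789 0.08241165 0.11480347]
0.115 0.128 145 [ 0.59793223 -0.04248545  0.11503985] [0.67346324 0.08349924 0.12770498]
0.128 0.15 188 [ 0.59718323 -0.04143645  0.12813016] [0.675861   0.08375126 0.14919728]
100 1 1 1 1 -1 2 0 4 3 0 1 1 2 1 0 2 0 0 -2 0 0 1 0 0
103 2 4 0 -2 1 0 1 0 4 0 0 0 1 -1 -3 2 1 1 0 4 -1 0 3 4
106 3 1 4 4 -2 3 0 3 1 1 2 3 0 0 2 3 5 4 -1 0 3 2 0 0
109 5 3 3 3 1 2 5 4 2 4 3 3 0 -1 1 2 0 -2 4 -2 0 2 0 0
112 0 5 2 3 3 1 0 1 1 3 0 1 3 1 3 1 2 0 2 4 1 0 1 1
115 0 2 4 -4 2 -2 0 2 2 5 0 0 2 0 3 -2 3 -2 2 1 7 1 2 0
118 3 1 0 2 1 3 3 2 4 0 1 0 0 5 0 1 2 0 3 
[... 1293 characters left out ...]
 87 86 87 87 118 85 90 89 96 3
172 5 1 4 43 44 84 39 46 46 117 116 41 46 48 50 52 51 107 119 71 78 78 94 2
175 0 0 0 5 0 84 145 3 3 0 4 0 4 1 3 14 12 16 12 11 27 1 -3 0
178 4 3 -2 1 2 125 150 2 2 3 0 3 -2 0 0 12 13 15 13 12 8 3 3 1
181 1 2 0 0 5 95 92 5 0 -1 1 1 3 -1 2 14 8 11 8 10 9 -1 -5 5
184 2 1 2 2 2 0 -1 1 1 0 2 2 0 3 2 11 14 14 13 12 12 0 4 5
187 5 1 4 -1 2 4 0 0 3 0 0 6 0 4 5 12 23 12 13 10 14 0 1 1
190 2 3 2 1 0 5 3 -2 2 2 4 0 7 1 4 13 22 12 11 14 16 -2 0 0
193 3 3 -1 2 3 4 0 5 0 2 0 0 3 5 4 11 13 12 14 12 8 0 0 4
196 3 2 -1 2 0 0 1 5 5 1 2 6 5 1 8 8 10 12 13 11 11 1 4 3
199 0 0 -1 0 0 4 1 6 3 3 0 -2 -1 2 -1 -1 0 -1 0 0 1 -1 1 2
202 5 3 4 1 3 3 2 4 0 5 0 2 1 -2 0 4 0 2 2 -1 1 3 4 -1
```

View pics/c1.png

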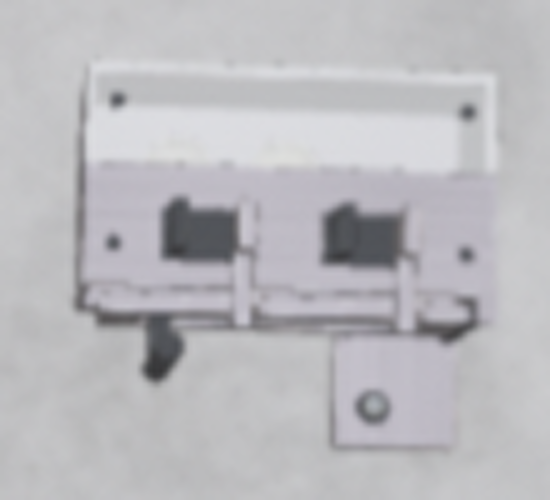

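View pics/c2.png

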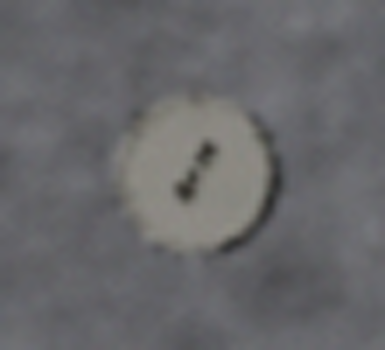

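View pics/c3.png

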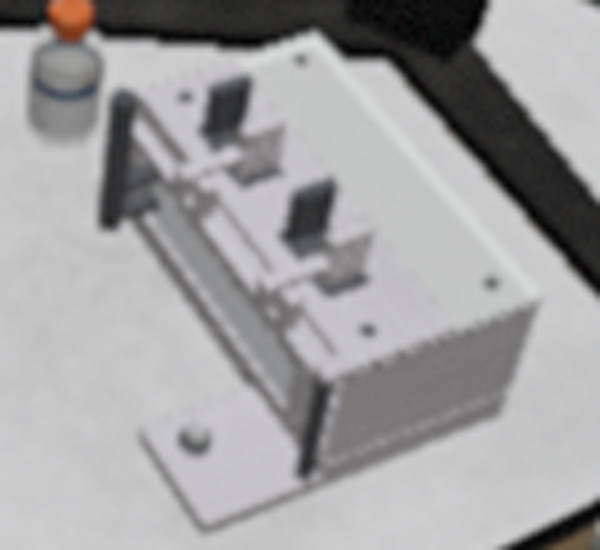

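c1 shows the chamber roof: dark fixed ears at left, thin bright ears at right (about (245,210) and (410,210)), the handle post at (160,345). In c2 the dish is centred at (198,172), which is full-image (277.9,219.1). c3 confirms the layout, with the bottle upper left of the handle.

```bash
cat > fit.py <<'E'
from h import *
from scipy.optimize import minimize
def fit(d,verbose=1):
    P=cloud("top",d);Z=P[:,:,2]
    reg=np.zeros(Z.shape,bool);reg[112:172,338:434]=1
    q=P[reg&(Z>.092)&(Z<.105)]
    r=cv2.minAreaRect(q[:,:2].astype(np.float32)*1000)
    return r,P
E
python3 - <<'E'
from fit import *
f=np.load("f0_top.npz");p,d=f["p"],f["d"]
r,P=fit(d);print("roof rect mm",r)
# corners by eye at roof height
c=np.array([[90,65],[497,75],[488,325],[78,308]],float);c=(c+.5)/5-.5+[330,108]
C=onz("top",c,.098);print(np.round(C,4))
print("edges",np.degrees(np.arctan2(*(C[0]-C[1])[[0,1]])),np.degrees(np.arctan2(*(C[3]-C[2])[[0,1]])))
Z=P[:,:,2]
q=P[(Z>.122)&(Z<.142)&(P[:,:,0]>.62)&(P[:,:,0]<.70)&(P[:,:,1]>-.1)&(P[:,:,1]<.1)]
q=q[np.argsort(q[:,1])]
import scipy.cluster.hierarchy as H
l=H.fcluster(H.linkage(q[:,:2],"single"),.008,"distance")
for i in np.unique(l):
    s=q[l==i];print(len(s),"mean",s.mean(0).round(4),"min",s.min(0).round(4),"max",s.max(0).round(4))
q=P[(Z>.13)&(P[:,:,0]<.615)&(P[:,:,0]>.56)&(P[:,:,1]>.05)&(P[:,:,1]<.12)]
print("handle",len(q),q.mean(0),q.min(0),q.max(0))
print("dish",onz("top",[[277.9,219.1]],.013))
# scene view
f=np.load("f0_scene.npz");S=cloud("scene",f["d"]);Z=S[:,:,2]
q=S[(Z>.122)&(Z<.142)&(S[:,:,0]>.62)&(S[:,:,0]<.70)&(S[:,:,1]>-.1)&(S[:,:,1]<.1)]
l=H.fcluster(H.linkage(q[:,:2],"single"),.008,"distance")
for i in np.unique(l):
    s=q[l==i];print("sc",len(s),"mean",s.mean(0).round(4),"min",s.min(0).round(4),"max",s.max(0).round(4))
q=S[(Z>.1)&(S[:,:,0]<.615)&(S[:,:,0]>.56)&(S[:,:,1]>.05)&(S[:,:,1]<.12)]
print("sc handle",len(q),q.mean(0),q.min(0),q.max(0))
E
```

```text
roof rect mm ((688.709228515625, 15.371604919433594), (202.11524963378906, 121.37318420410156), 88.93267822265625)
[[ 0.7462  0.114   0.098 ]
 [ 0.7458 -0.0841  0.098 ]
 [ 0.623  -0.08    0.098 ]
 [ 0.6267  0.1176  0.098 ]]
edges 0.12734033360757593 1.0844572538335309
47 mean [ 0.6632 -0.0058  0.1319] min [ 0.6514 -0.011   0.1252] max [ 0.6744 -0.0019  0.1356]
48 mean [ 0.6619 -0.0372  0.132 ] min [ 0.646  -0.0425  0.122 ] max [ 0.6759 -0.0333  0.1369]
1 mean [ 0.6223 -0.0341  0.1222] min [ 0.6223 -0.0341  0.1222] max [ 0.6223 -0.0341  0.1222]
42 mean [0.6631 0.0722 0.1332] min [0.6515 0.0686 0.1224] max [0.6751 0.0759 0.1388]
46 mean [0.6607 0.0408 0.1305] min [0.6277 0.0352 0.1222] max [0.6741 0.0445 0.1388]
handle 36 [0.60304939 0.07703595 0.1440723 ] [0.59718323 0.07084003 0.13078034] [0.60970772 0.08272333 0.15057105]
dish [[0.50528204 0.28622772 0.013     ]]
sc 51 mean [ 0.6583 -0.0391  0.1291] min [ 0.6476 -0.0433  0.1221] max [ 0.6725 -0.0336  0.1348]
sc 44 mean [ 0.6586 -0.0086  0.1296] min [ 0.6468 -0.0117  0.1221] max [ 0.6712 -0.0037  0.1343]
sc 43 mean [0.6595 0.0693 0.1292] min [0.6475 0.0657 0.1225] max [0.6706 0.074  0.1345]
sc 44 mean [0.659  0.0376 0.1292] min [0.648  0.0327 0.122 ] max [0.6706 0.0435 0.1334]
sc handle 86 [0.59866957 0.07274888 0.12458007] [0.59370321 0.06804794 0.10000704] [0.60783901 0.08284966 0.14597469]
```

drive_tool([
  [0,0,0],
  [0,0,0],
  [0,0,0],
  [0,0,0],
  [0.6,0.62,0.27],
  [0.6,0.62,0.27],
  [0.6,0.62,0.27],
  [0.6,0.62,0.27],
  [0.6,0.62,0.27],
  [0.6,0.62,0.27],
  [0.6,0.62,0.27],
  [0.6,0.62,0.27],
  [0.6,0.62,0.27],
  [0.6,0.62,0.27],
  [0.6,0.62,0.27],
  [0.52,0.65,0.27],
  [0,0,0],
  [0,0,0],
  [0,0,0],
], twist=[-0.87,-0.87,-0.87,-0.85,0,0,0,0,0,0,0,0,0,0,0,0,0,0,0], jaw=[1,1,1,1,1,1,1,1,1,1,1,1,1,1,1,1,1,1,1])

```text
time_s: 2.0
tcp_pos: [0.5056, 0.287, 0.1019]
orientation: [-0.0, 1.0, 0.001, 0.0]
force: [0.7, 0.1, -0.1]
gripper_width: 0.0854
grasp_force: 0.0
```

drive_tool([
  [0,0,0.6],
  [0,0,0.6],
  [0,0,0.6],
  [0,0,0.5],
  [0,0,0.2],
  [0,0,0],
  [0,0,0],
], twist=[0,0,0,0,0,0,0], jaw=[1,1,1,1,1,1,1])

```text
time_s: 2.7
tcp_pos: [0.5062, 0.2874, 0.0027]
orientation: [-0.001, 1.0, 0.001, 0.001]
force: [-0.1, -0.6, 0.5]
gripper_width: 0.0853
grasp_force: 0.0
```

drive_tool([
  [0,0,0],
  [0,0,0],
  [0,0,0],
  [0,0,0],
  [0,0,0],
  [0,0,0],
], twist=[0,0,0,0,0,0], jaw=[0.75,0.75,0.74,0.72,0.68,0.66])

```text
time_s: 3.3
tcp_pos: [0.5062, 0.2866, 0.0029]
orientation: [-0.0, 1.0, 0.001, 0.0]
force: [-2.5, 0.0, 6.9]
gripper_width: 0.0577
grasp_force: 54.2
```

drive_tool([
  [-0.03,0.25,0],
  [-0.05,0.5,0],
  [-0.06,0.5,0],
  [-0.06,0.5,0],
  [-0.06,0.5,0],
  [-0.06,0.5,0],
  [-0.06,0.5,0],
  [-0.06,0.5,0],
  [-0.06,0.5,0],
  [-0.03,0.5,0],
  [0,0.22,0],
  [0,0,0],
  [0,0,0],
], twist=[0,0,0,0,0,0,0,0,0,0,0,0,0], jaw=[0.66,0.66,0.66,0.66,0.66,0.66,0.66,0.66,0.66,0.66,0.66,0.66,0.66])

```text
time_s: 4.6
tcp_pos: [0.4859, 0.0861, 0.0029]
orientation: [0.0, 1.0, 0.001, 0.001]
force: [2.7, -5.1, 8.2]
gripper_width: 0.0572
grasp_force: 54.8
```

```bash
python3 - <<'E'
from h import *
p,d=eyes.grab_frame("scene");s=p[170:300,240:400];cv2.imwrite("pics/c4.png",cv2.resize(s[:,:,::-1],None,fx=5,fy=4.5,interpolation=cv2.INTER_CUBIC))
print(read_state()["tcp_pos"], onz("scene",[[318.5,248.5]],0))
f=np.load("f0_scene.npz")["p"].astype(int).sum(2)
m=f<200;m[:225]=0;m[275:]=0;m[:,:295]=0;m[:,345:]=0
y,x=np.nonzero(m);print(x.mean(),y.mean(),len(x),onz("scene",[[x.mean(),y.mean()]],0))
E
```

```text
[0.48591476 0.08606973 0.0028383 ] [[0.48436002 0.08706585 0.        ]]
317.99011532125206 248.37726523887974 607 [[ 4.83327077e-01  8.79963324e-02 -1.11022302e-16]]
```

View pics/c4.png

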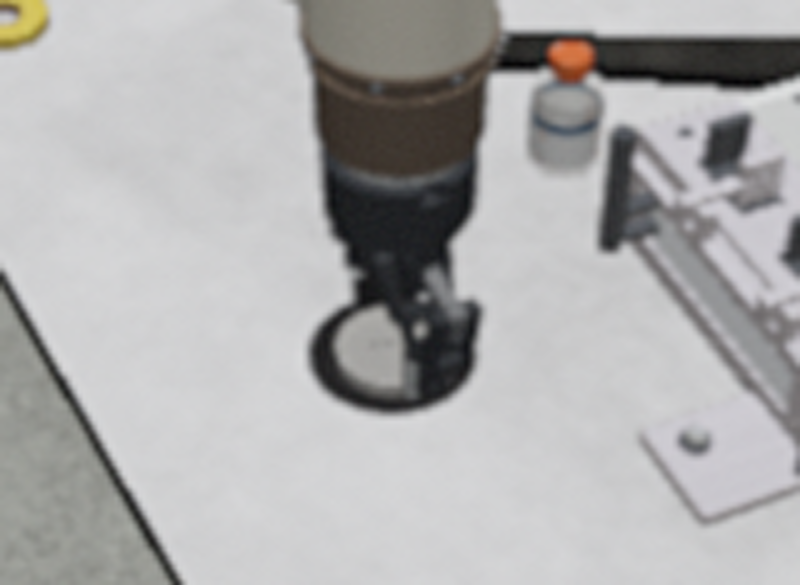

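The picture shows the gripped dish (about (375,345)) inside the mat (about (395,355)). I'll release it, raise the tool and move it above the outer catch.

drive_tool([
  [0,0,0],
  [0,0,0],
  [0,0,0],
  [0,0,0],
  [0,0,-0.3],
  [0,0,-0.7],
  [0,0,-0.8],
  [0,0,-0.8],
  [0,0,-0.8],
  [0,0,-0.8],
  [0.6,0.09,-0.1],
  [0.6,0.09,0],
  [0.6,0.09,0],
  [0.6,0.09,0],
  [0.6,0.09,0],
  [0.6,0.09,0],
  [0.6,0.09,0],
  [0.18,0.02,0],
  [0,0,0],
  [0,0,0],
], twist=[0,0,0,0,0,0,0,0,0,0,0,0,0,0,0,0,0,0,0,0], jaw=[0.8,0.9,1,1,1,1,1,1,1,1,1,1,1,1,1,1,1,1,1,1])

```text
time_s: 6.65
tcp_pos: [0.6592, 0.0619, 0.1733]
orientation: [0.0, 1.0, 0.001, -0.001]
force: [-0.1, -0.3, 0.3]
gripper_width: 0.0853
grasp_force: 0.0
```

```bash
python3 - <<'E'
from h import *
s=read_state();print(s["tcp_pos"],s["q"])
p,d=eyes.grab_frame("top");a=p[195:260,310:400]
q,_=eyes.grab_frame("scene");b=q[160:290,300:460]
a=cv2.resize(a,(450,325),interpolation=cv2.INTER_CUBIC);b=cv2.resize(b,(640,520),interpolation=cv2.INTER_CUBIC)
cv2.imwrite("pics/c5.png",b[:,:,::-1])
g=p.astype(int).sum(2)
sub=g[195:260,318:392]; y,x=np.nonzero(cv2.morphologyEx(((sub>330)&(sub<800)).astype(np.uint8),cv2.MORPH_OPEN,np.ones((3,3))))
# dish = bright blob enclosed near mat centre
n,l,st,ce=cv2.connectedComponentsWithStats((sub>250).astype(np.uint8))
for i in range(1,n): print(st[i],ce[i]+[318,195],onz("top",[ce[i]+[318,195]],.013))
E
```

```text
[0.65918374 0.06192993 0.17325628] [ 3.37245474e-01  4.89352240e-01  2.69118311e-02 -4.67838727e-04
 -1.10987924e+00  1.23539329e+00]
[   0    0   74   65 4637] [354.27259004 227.11925814] [[0.48933342 0.08819743 0.013     ]]
```

View pics/c5.png

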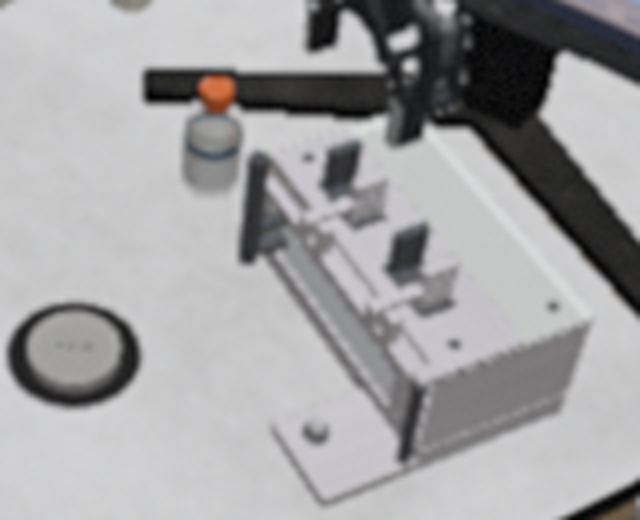

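The dish sits well inside the mat, and the tool is above the chamber. Next I'll descend on the outer catch.

drive_tool([
  [0.04,0.05,0],
  [0,0,0.2],
  [0,0,0.4],
  [0,0,0.4],
  [0,0,0.4],
  [0,0,0.2],
  [0,0,0.1],
  [0,0,0],
  [0,0,0],
], twist=[0,0,0,0,0,0,0,0,0], jaw=[0.85,0.85,0.85,0.85,0.85,0.85,0.85,0.85,0.85])

```text
time_s: 7.65
tcp_pos: [0.6623, 0.0599, 0.1064]
orientation: [-0.0, 1.0, 0.001, 0.001]
force: [-0.8, -0.4, 0.5]
gripper_width: 0.0723
grasp_force: 0.0
```

drive_tool([
  [0,0,0],
  [0,0,0],
  [0,0,0],
  [0,0,0],
  [0,0,0],
  [0,0,0],
], twist=[0,0,0,0,0,0], jaw=[0.7,0.6,0.5,0.45,0.42,0.42])

```text
time_s: 8.25
tcp_pos: [0.6621, 0.0592, 0.1063]
orientation: [0.0, 1.0, 0.001, 0.0]
force: [-0.2, -3.2, 4.2]
gripper_width: 0.036
grasp_force: 2.0
```

drive_tool([
  [0,0,0],
  [0,0,0],
  [0,0,0],
  [0,0,0],
  [0,0,0],
  [0,0,0],
], twist=[0,0,0,0,0,0], jaw=[0.38,0.35,0.33,0.32,0.32,0.32])

```text
time_s: 8.85
tcp_pos: [0.6621, 0.0615, 0.1068]
orientation: [-0.001, 1.0, 0.001, 0.001]
force: [-1.6, 2.4, 6.5]
gripper_width: 0.0285
grasp_force: 55.0
```

drive_tool([
  [0,0,0],
  [0,0,0],
  [0,0,0],
  [0,0,-0.4],
  [0,0,-0.6],
  [0,0,-0.4],
  [0,0.5,0],
  [0,0.6,0],
  [0,0.6,0],
  [0,0.2,0],
  [0,0,0],
  [0,0,0],
  [0,0,0.4],
  [0,0,0.5],
  [0,0,0.4],
  [0,0,0.1],
  [0,0,0],
  [0,0,0],
], twist=[0,0,0,0,0,0,0,0,0,0,0,0,0,0,0,0,0,0], jaw=[0.6,0.8,0.82,0.82,0.82,0.82,0.82,0.82,0.82,0.82,0.82,0.82,0.82,0.82,0.82,0.82,0.82,0.82])

```text
time_s: 10.65
tcp_pos: [0.6626, -0.0156, 0.1066]
orientation: [0.0, 1.0, 0.001, 0.001]
force: [-0.4, -0.1, 0.8]
gripper_width: 0.0702
grasp_force: 0.0
```

drive_tool([
  [0,0,0],
  [0,0,0],
  [0,0,0],
  [0,0,0],
  [0,0,0],
  [0,0,0],
], twist=[0,0,0,0,0,0], jaw=[0.7,0.6,0.5,0.45,0.42,0.42])

```text
time_s: 11.25
tcp_pos: [0.6623, -0.0168, 0.1063]
orientation: [0.0, 1.0, 0.001, 0.001]
force: [0.8, -4.2, 3.3]
gripper_width: 0.0359
grasp_force: 2.0
```

drive_tool([
  [0,0,0],
  [0,0,0],
  [0,0,0],
  [0,0,0],
  [0,0,0],
  [0,0,0],
], twist=[0,0,0,0,0,0], jaw=[0.38,0.35,0.33,0.32,0.32,0.32])

```text
time_s: 11.85
tcp_pos: [0.6622, -0.0165, 0.1064]
orientation: [0.0, 1.0, 0.001, 0.0]
force: [-0.4, -4.0, 5.4]
gripper_width: 0.0288
grasp_force: 54.0
```

drive_tool([
  [0,0,0],
  [0,0,0],
  [0,0,0],
  [0,0,-0.5],
  [0,0,-0.8],
  [0,0,-0.8],
  [-0.3,-0.5,0],
  [-0.4,-0.6,0],
  [-0.4,-0.6,0],
  [-0.4,-0.55,0],
  [0,0,0],
  [0,0,0],
  [0,0,0],
], twist=[0,0,0,0,0,0,0,0,0,0,0,0,0], jaw=[0.6,0.8,0.82,0.82,0.82,0.82,0.82,0.82,0.82,0.82,0.82,0.82,0.82])

```text
time_s: 13.15
tcp_pos: [0.6021, 0.0736, 0.1895]
orientation: [-0.0, 1.0, 0.001, -0.0]
force: [0.5, 0.4, -0.9]
gripper_width: 0.0704
grasp_force: 0.0
```

```bash
python3 - <<'E'
from h import *
s=read_state();print(s["tcp_pos"])
q,d=eyes.grab_frame("scene");b=cv2.resize(q[160:290,300:460],(720,585),interpolation=cv2.INTER_CUBIC)
cv2.imwrite("pics/c6.png",b[:,:,::-1])
S=cloud("scene",d);Z=S[:,:,2]
m=(Z>.1)&(Z<.146)&(S[:,:,0]<.615)&(S[:,:,0]>.56)&(S[:,:,1]>.05)&(S[:,:,1]<.12)
print("handle",m.sum(),S[m].mean(0))
E
```

```text
[0.60209123 0.07359508 0.18952191]
handle 81 [0.59874333 0.07240007 0.12512942]
```

View pics/c6.png

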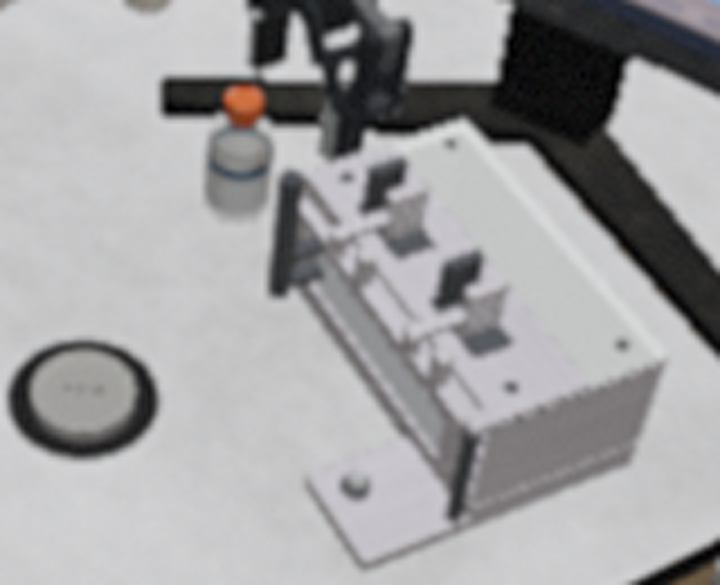

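The ears look squeezed on both catches; the post is at (288,230) and still shut. Next I'll descend on the handle.

drive_tool([
  [0.02,-0.08,0],
  [0,0,0.3],
  [0,0,0.6],
  [0,0,0.6],
  [0,0,0.36],
  [0,0,0],
  [0,0,0],
], twist=[0,0,0,0,0,0,0], jaw=[0.7,0.6,0.6,0.6,0.6,0.6,0.6])

```text
time_s: 13.9
tcp_pos: [0.6028, 0.0767, 0.1149]
orientation: [0.0, 1.0, 0.001, -0.0]
force: [0.0, 0.5, -0.2]
gripper_width: 0.0511
grasp_force: 0.0
```

drive_tool([
  [0,0,0],
  [0,0,0],
  [0,0,0],
  [0,0,0],
  [0,0,0],
  [0,0,0],
], twist=[0,0,0,0,0,0], jaw=[0.45,0.35,0.25,0.18,0.12,0.12])

```text
time_s: 14.5
tcp_pos: [0.603, 0.0773, 0.116]
orientation: [-0.0, 1.0, 0.001, 0.001]
force: [-0.5, 1.8, 3.5]
gripper_width: 0.0123
grasp_force: 58.4
```

drive_tool([
  [-0.2,0.045,0],
  [-0.2,0.045,0],
  [-0.2,0.045,0],
  [-0.2,0.045,0],
  [-0.2,0.045,0],
  [-0.2,0.045,0],
  [0,0,0],
], twist=[-0.5,-0.5,-0.5,-0.5,-0.5,-0.5,0], jaw=[0.1,0.1,0.1,0.1,0.1,0.1,0.1])

```text
time_s: 15.2
tcp_pos: [0.5559, 0.0611, 0.116]
orientation: [-0.001, 0.987, 0.158, 0.0]
force: [-4.1, 6.5, 2.9]
gripper_width: 0.0121
grasp_force: 58.7
```

drive_tool([
  [-0.2,0.025,0],
  [-0.2,0.04,0],
  [-0.2,0.04,0],
  [-0.2,0.04,0],
  [-0.2,0.04,0],
  [-0.2,0.04,0],
  [-0.2,0.04,0],
  [-0.2,0.04,0],
  [0,0,0],
], twist=[-0.5,-0.5,-0.5,-0.5,-0.5,-0.5,-0.5,-0.5,0], jaw=[0.1,0.1,0.1,0.1,0.1,0.1,0.1,0.1,0.1])

```text
time_s: 16.1
tcp_pos: [0.5063, 0.0196, 0.116]
orientation: [-0.001, 0.933, 0.359, 0.001]
force: [-4.0, 5.8, 5.6]
gripper_width: 0.0121
grasp_force: 59.1
```

drive_tool([
  [-0.2,0.03,0],
  [-0.2,0.04,0],
  [-0.2,0.04,0],
  [-0.2,0.04,0],
  [-0.2,0.04,0],
  [-0.2,0.04,0],
  [-0.2,0.04,0],
  [0,0,0],
], twist=[-0.5,-0.5,-0.5,-0.5,-0.5,-0.5,-0.5,0], jaw=[0.1,0.1,0.1,0.1,0.1,0.1,0.1,0.1])

```text
time_s: 16.9
tcp_pos: [0.4795, -0.0316, 0.1159]
orientation: [-0.0, 0.852, 0.523, -0.0]
force: [-3.7, 2.1, 5.7]
gripper_width: 0.0126
grasp_force: 59.2
```

drive_tool([
  [-0.2,0.04,0],
  [-0.2,0.045,0],
  [-0.2,0.045,0],
  [-0.2,0.045,0],
  [-0.2,0.045,0],
  [-0.2,0.045,0],
  [-0.2,0.045,0],
  [0,0,0],
  [0,0,0],
], twist=[-0.5,-0.5,-0.5,-0.5,-0.5,-0.5,-0.5,0,0], jaw=[0.1,0.1,0.1,0.1,0.1,0.1,0.1,0.1,0.1])

```text
time_s: 17.8
tcp_pos: [0.4731, -0.0884, 0.1159]
orientation: [-0.001, 0.743, 0.669, -0.002]
force: [-5.1, 0.4, 7.5]
gripper_width: 0.0119
grasp_force: 59.6
```

```bash
python3 - <<'E'
from h import *
for i,n in enumerate(("scene","top")):
    q,d=eyes.grab_frame(n)
    c=q[150:310,290:460] if i==0 else q[110:270,290:460]
    c=cv2.resize(c,(395,372),interpolation=cv2.INTER_CUBIC)
    o=c if i==0 else np.hstack([o,c])
cv2.imwrite("pics/c7.png",o[:,:,::-1])
E
```

```text
(no output)
```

View pics/c7.png

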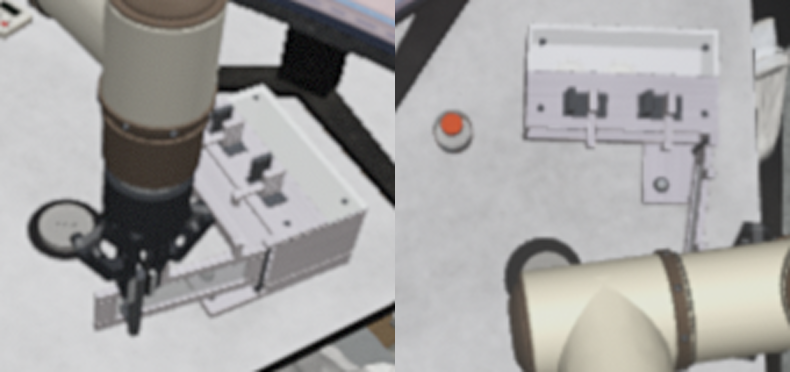

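The gate stands nearly square to the front (right half, (695,195)) with the handle gripped. The dish is still on the mat (left half, (65,225)), and the bottle hasn't moved. I'll hand the job in.

```bash
python3 -c "
from workcell import order
print(order.close_job())"
```

```text
the job is handed in; nothing more can be done
None
```

I handed the job in with the dish resting on the mat, both catches squeezed fully (outer, then inner), and the gripper still holding the gate open at about 84° (1.47 rad); it took about 18 s, and the bottle, timer and tape were never approached.

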